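Stepped garnish trays on the patio trolley

TASK

Stack the garnish trays in zigzag steps where the blue tray stands: first set the yellow tray lengthwise on the blue tray's lip, shifted along it by a third of a tray length away from the blue tray's black tab, so that the tab end stays open. Then set the red tray on the yellow one's lip, shifted back so that it lies straight above the blue tray. Set the trays down rather than dropping them, leave the blue tray where it is, and do not move the green tray.

Things in the scene. Friction and masses are not known exactly. Their poses are not given: they have to be found in the camera images.
- blue_tray: Blue open oblong tray, 110 mm long (its x), 56 wide (y), 34 tall, about 0.3 kg: straight outer walls, flat underside, flat lip 10 mm broad running inward round the top. Origin: centre of the underside, z up. A black tab 30 mm wide sticks out 16 mm from its -x end; +x points away from the tab. Bottom of the stack, loose on the glass top (z = 0), at any yaw.
- yellow_tray: Yellow open oblong tray, 110 mm long (its x), 56 wide (y), 34 tall, about 0.13 kg: straight outer walls, flat underside, flat lip 10 mm broad running inward round the top. Origin: centre of the underside, z up. Ends alike. Middle of the stack; starts on the glass top left of, right of or beyond the blue tray. Grip it across its width.
- red_tray: Red open oblong tray, 110 mm long (its x), 56 wide (y), 34 tall, about 0.13 kg: straight outer walls, flat underside, flat lip 10 mm broad running inward round the top. Origin: centre of the underside, z up. Ends alike. Top of the stack; starts on the glass top left of, right of or beyond the blue tray. Grip it across its width.
- green_tray: Green open oblong tray, 110 mm long (its x), 56 wide (y), 34 tall, about 0.13 kg: straight outer walls, flat underside, flat lip 10 mm broad running inward round the top. Origin: centre of the underside, z up. Ends alike. A spare, not wanted: it stays in the one of the three places that yellow and red leave.
Things that resemble listed ones, but are neither listed nor needed, are in the scene too. What is meant by the yellow_tray is not grey, orange or pink, and is the larger of those in its own colour.

How it is judged:
By the outcome, as a careful person would: the job done as asked, in the order asked, and still so for the second after the job is handed in, with the robot touching nothing.
It also fails if it takes over 53 s, if anything falls off the work surface, if the arm or the gripper's body presses on something with over 40 N, if the wrist force passes 120 N, or if a joint passes its speed limit or range.

ROBOT

A 6-joint arm with a two-finger parallel gripper is mounted at the origin on the work surface. World frame = base frame: x ahead of the robot, y to its left, z up, the work surface at z = 0. Lengths are in m, angles in degrees, forces in N, time in s.
With the tool pointing down it reaches from about 0.3 to 0.75 m from the base axis. Payload 8.5 kg.
Tool frame: the origin (TCP) lies between the finger pads; the fingertips stand 22 mm ahead of it and the grasp point (between the pads) lies 3 mm ahead of it (env.nose_length is the distance from the TCP to the fingertips, in m); z points along the fingers, x is the direction in which the jaws open and shut, and the axes are right-handed (so a half turn about z gives the same grasp; the last joint's range is limited). The gripper opens to 85 mm and grips with 20 to 120 N. Pads are 22 mm wide; open, the fingers measure 114 mm over their backs; the gripper's body (76 mm by 85 mm) begins 54 mm behind the grasp point. The pads swing forward as they close: fully open they stand 13 mm farther back than shut.
Start: joints at [59.857, 21.807, 74.336, -0, 83.858, -12.336], TCP at [0.168, 0.524, 0.253] pointing down, gripper open.
Joint ranges: [-178.18, 178.18], [-50.72, 133.34], [12.68, 142.11], [-81.47, 261.47], [9.98, 163.14], [-165.26, 165.26]. Speed limits (degrees/s): [136.94, 136.94, 180, 180, 180, 180].

INTERFACE

Orientations are given as a 3x3 rotation matrix whose columns are the frame's x, y, z axes.
In Python, from rig import env gives the robot as it stands.
- The arm moves only by the tool arm_command, never from a script. Its argument "steps" is a list of rows, each an object with "delta_pos": the shift along the world's x, y, z in mm, a list of three; "dr": the turn, a rotation vector about the world's x, y, z in degrees, a list of three. In form: [{"delta_pos": [dx, dy, dz], "dr": [wx, wy, wz]}, ...]. A call has 1 to 20 rows; each row shifts and turns the commanded pose from where the row before left it; what a row does not reach is not made up. A row lasts 1/10 s, in which the tool goes at most 50 mm and 8.59 degrees, less where a joint would pass 70% of its speed; a pose out of reach is approached as far as the arm can. A call with a gripper value outside its range is refused whole. "grip" is the opening, from 0 (shut) to 1 (fully open), set as the call begins (left out, the last holds). The fingers move at their own pace and stop on an object; "squeeze" is the grip in N (left out, the last holds). Time passes only in rows, so rows that do not move let the fingers close. It gives the time, the measured TCP pose, the force and the opening at its end, in the units of the state.
- env.observe(): the state, without advancing time (a new reading comes with each control period).
- env.get_image(name): name is "scene" or "side" or "wrist"; returns the picture (384x512x3 uint8, blue, green, red); there is no depth.
- env.get_calibration(name): a dict with "fx", "fy", "cx", "cy" (pixels), "k1" (the pictures are not rectified: a ray, as slopes to the right and down, at radius r is drawn at 1 + k1 r^2 times it, then the intrinsics apply), "view" (4x4, takes a point from world to camera coordinates). Camera axes: x right, y up, looking along -z (the intrinsics and any distortion apply to the point x, -y, -z); pixel columns grow to the right and rows downward; lengths in m; the calibration is good to about 2 mm. A picture is of the moment at which its call begins: read the wrist's pose just before it. get_calibration takes no time and is no camera call; for the wrist camera it gives the pose at the moment of the call.
- env.close_job(): hands the job in, once; it reports no verdict.
The state is a dict: "time_s": time; "q": joint angles; "qvel": joint speeds; "joint_efforts": joint torques, N m; "position": TCP position; "tool_rot": TCP orientation; "ft_force": force on the tool from outside, world axes, zero at the start; "wrist_torque": the same for the moment, N m; "grip_width": finger opening in m.
Only numpy, scipy, OpenCV 4.12 (cv2) and the standard library are available. Lean on these libraries where they do the work, as an engineer would, in place of code of your own. Each camera call takes 0.05 s, during which the arm holds its last target. There are 200 camera calls.

## Working session

There is one attempt and no reset: what is moved stays moved. The work goes in short steps, Python scripts to look and compute and a tool call to move; the robot and the scene stay as the last step left them, time stands still between calls to the robot, and variables do not carry over. Pictures are saved under pics/ and viewed, about 8 in all and at most 12, crops included, and the job is handed in when it is done.

Besides the shell and the picture viewer there is one more tool, called after "Emit:" in YAML: its name, and indented under it one key for each argument. arm_command: Moves the arm, as the interface text tells. Its arguments: {"type":"object","properties":{"steps":{"type":"array"},"grip":{"type":"number"},"squeeze":{"type":"number"}},"required":["steps"]}

```bash
ls; mkdir -p pics
python3 - <<'E'
from rig import env
import cv2,numpy as np
a=env.get_image("scene");b=env.get_image("side")
cv2.imwrite("pics/scene0.png",a);cv2.imwrite("pics/side0.png",b)
for n in("scene","side"):
    c=env.get_calibration(n);print(n,c["fx"],c["fy"],c["cx"],c["cy"],c["k1"]);V=np.array(c["view"]);print(-V[:3,:3].T@V[:3,3],V[:3,:3].round(2).tolist())
print(env.nose_length,env.observe()["tool_rot"])
E
```

```text
pics
scene 387.0801014922411 387.0801014922411 253.89382246803788 190.01494078508813 -0.07987900060818162
[ 1.08580492 -0.44188481  0.65877202] [[0.65, 0.76, 0.02], [-0.49, 0.4, 0.77], [0.58, -0.51, 0.64]]
side 387.62940699618525 387.62940699618525 252.408802703909 191.46139417841385 -0.1354365995028476
[0.48198874 0.87628261 0.71530359] [[-1.0, -0.07, -0.0], [0.05, -0.64, 0.76], [-0.06, 0.76, 0.65]]
0.022 [[ 3.05806577e-01  9.52093430e-01 -6.61498399e-04]
 [ 9.52092796e-01 -3.05807162e-01 -1.13460855e-03]
 [-1.28254430e-03 -2.82837103e-04 -9.99999138e-01]]
```

View pics/scene0.png

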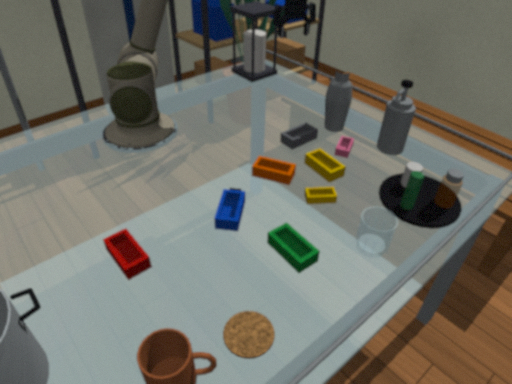

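View pics/side0.png

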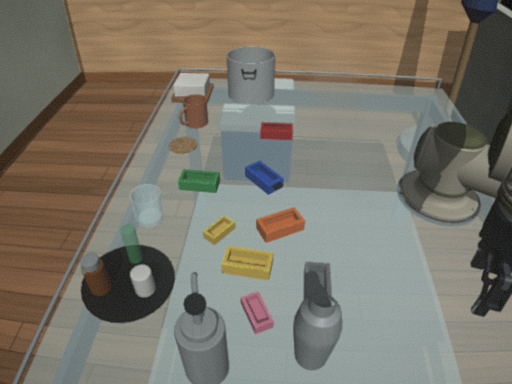

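The scene picture shows red at (127,253), blue at (230,208), green at (293,246), orange at (273,170), yellow candidates at (325,163) and (321,195), grey at (299,135) and pink at (344,146). In the side view the yellows are at (248,262) and (220,229). The one at scene (325,163) / side (248,262) looks larger. I'll measure both and confirm with a crop.

```bash
cat > h.py <<'E'
import numpy as np, cv2
from rig import env
R={"red":[(0,6),(172,180)],"yellow":[(22,34)],"blue":[(105,125)],"green":[(50,80)],"orange":[(7,15)]}
def rays(c,px):
    K=np.array([[c["fx"],0,c["cx"]],[0,c["fy"],c["cy"]],[0,0,1]])
    u=cv2.undistortPoints(np.float64(px).reshape(-1,1,2),K,np.array([c["k1"],0,0,0.])).reshape(-1,2)
    V=np.array(c["view"]);o=-V[:3,:3].T@V[:3,3]
    return o,np.c_[u[:,0],-u[:,1],-np.ones(len(u))]@V[:3,:3]
def plane(c,px,z):
    o,d=rays(c,px);return o+d*((z-o[2])/d[:,2])[:,None]
def proj(c,P):
    V=np.array(c["view"]);p=np.atleast_2d(P)@V[:3,:3].T+V[:3,3]
    s=np.c_[p[:,0]/-p[:,2],-p[:,1]/-p[:,2]];s=s*(1+c["k1"]*(s**2).sum(1))[:,None]
    return s*c["fx"]+[c["cx"],c["cy"]]
def mask(im,col,s=110,v=60):
    h=cv2.cvtColor(im,cv2.COLOR_BGR2HSV)
    return sum(cv2.inRange(h,(a,s,v),(b,255,255)) for a,b in R[col])
def blobs(im,col,amin=120,**k):
    cs,_=cv2.findContours(mask(im,col,**k),cv2.RETR_EXTERNAL,cv2.CHAIN_APPROX_NONE)
    return sorted([c[:,0,:] for c in cs if cv2.contourArea(c)>amin],key=lambda c:-cv2.contourArea(c))
def rect(P):
    r=cv2.minAreaRect((P[:,:2]*1000).astype(np.float32));(w,h),a=r[1],r[2]
    if h>w:w,h,a=h,w,a+90
    return np.round(r[0],1),round(w,1),round(h,1),round((a+90)%180-90,1)
E
python3 - <<'E'
from h import *
for n in("scene","side"):
    im=cv2.imread(f"pics/{n}0.png");c=env.get_calibration(n)
    for col in R:
        for b in blobs(im,col):print(n,col,b.mean(0).round(),*rect(plane(c,b,.02)))
a=cv2.imread("pics/scene0.png")[125:225,200:380];b=cv2.imread("pics/side0.png")[205:295,180:320]
f=lambda x:cv2.resize(x,(400,300),interpolation=cv2.INTER_CUBIC)
cv2.imwrite("pics/crop.png",np.hstack([f(a),f(b)]))
E
```

```text
scene red [127. 253.] [ 487.7 -282.8] 134.9 60.1 -0.1
scene yellow [325. 164.] [539.1 301. ] 140.1 88.6 -7.0
scene yellow [320. 194.] [626.7 189.5] 82.0 63.6 50.7
scene blue [230. 209.] [516.9 -21. ] 144.6 59.9 -48.6
scene blue [217.  20.] [-844.5  941.5] 834.5 117.3 -33.9
scene blue [197.  16.] [-968.4  872.9] 724.7 53.4 -33.1
scene green [293. 244.] [698.3  15. ] 114.2 61.0 -3.5
scene orange [450. 310.] [1065.   215.7] 754.7 214.8 -89.8
scene orange [175. 361.] [ 761.5 -339.5] 130.4 100.3 13.5
scene orange [463. 126.] [674.8 847.2] 404.5 91.2 0.1
scene orange [462. 142.] [730.9 742.8] 361.8 60.5 0.1
scene orange [274. 169.] [466.1 170.3] 120.3 97.7 28.1
scene orange [371.  86.] [294.8 846.9] 247.0 89.6 -0.5
scene orange [369. 100.] [369.1 742.2] 173.2 58.5 -0.1
side red [276. 131.] [ 487. -275.] 104.6 103.8 0.4
side yellow [247. 262.] [539.1 305.4] 111.8 79.6 -6.6
side yellow [219. 229.] [616.8 205.3] 87.5 51.4 54.0
side blue [264. 177.] [517.8 -17.4] 140.8 81.4 -49.0
side green [199. 181.] [703.6  14.9] 114.6 87.8 -3.6
side orange [ 62. 189.] [1182.8  -57.6] 1414.5 450.0 -89.9
side orange [280. 224.] [463.4 175.2] 122.2 82.0 28.9
side orange [194. 107.] [ 826.  -450.1] 337.2 149.3 -85.2
side orange [ 97. 278.] [875.3 381.6] 104.6 46.0 -59.8
side orange [378.  81.] [  52.5 -733.2] 180.8 51.6 -0.7
```

View pics/crop.png

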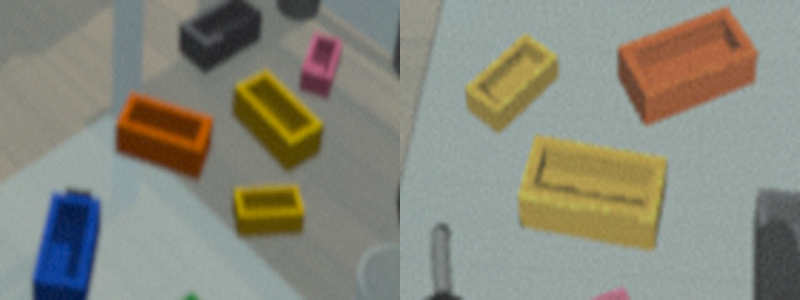

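The larger yellow tray, scene (325,163), measures about 112 mm long with its far wall and fits the description. The small one (321,195) is only about 80 mm, and the grey, orange and pink ones are excluded. The blue tab is at the end near scene (228,190). I'm moving above the yellow tray.

Emit:
arm_command:
  steps:
    - {"delta_pos": [10, -45, 0], "dr": [0, 0, 0]}
    - {"delta_pos": [20, -45, 0], "dr": [0, 0, 1]}
    - {"delta_pos": [30, -40, 0], "dr": [0, 0, 1]}
    - {"delta_pos": [35, -35, 0], "dr": [0, 0, 1]}
    - {"delta_pos": [40, -28, 0], "dr": [0, 0, 1]}
    - {"delta_pos": [45, -20, 0], "dr": [0, 0, 1.5]}
    - {"delta_pos": [48, -8, 0], "dr": [0, 0, 1.5]}
    - {"delta_pos": [48, 0, 0], "dr": [0, 0, 1.5]}
    - {"delta_pos": [48, 0, 0], "dr": [0, 0, 1]}
    - {"delta_pos": [47, 0, 0], "dr": [0, 0, 1.3]}
    - {"delta_pos": [0, 0, 0], "dr": [0, 0, 0]}
  grip: 1
  squeeze: 40

```text
time_s: 1.2
position: [0.5435, 0.3014, 0.2508]
tool_rot: [[0.125, 0.992, -0.001], [0.992, -0.125, -0.001], [-0.001, -0.001, -1.0]]
ft_force: [-1.0, 0.1, 0.4]
grip_width: 0.0854
```

```bash
cat > look.py <<'E'
import sys
from h import *
tag=sys.argv[1];z=float(sys.argv[2]);s=env.observe();c=env.get_calibration("wrist");im=env.get_image("wrist")
cv2.imwrite(f"pics/w{tag}.png",im)
V=np.array(c["view"]);print(s["time_s"],"tcp",np.round(s["position"],4),"toolx yaw",np.degrees(np.arctan2(s["tool_rot"][1][0],s["tool_rot"][0][0])).round(2),"cam",(-V[:3,:3].T@V[:3,3]).round(3),"F",np.round(s["ft_force"],1),"w",s["grip_width"])
for col in sys.argv[3:]:
    for b in blobs(im,col,300):print(col,b.mean(0).round(),b.min(0),b.max(0),*rect(plane(c,b,z)))
E
python3 look.py y1 .034 yellow
```

```text
1.2 tcp [0.5435 0.3014 0.2508] toolx yaw 82.84 cam [0.464 0.311 0.371] F [-1.   0.1  0.4] w 0.08537393053862058
yellow [261. 157.] [238 115] [283 201] [538.3 301.9] 110.3 55.7 -7.0
yellow [196. 220.] [164 196] [225 246] [611.  202.6] 74.9 48.1 53.8
```

View pics/wy1.png

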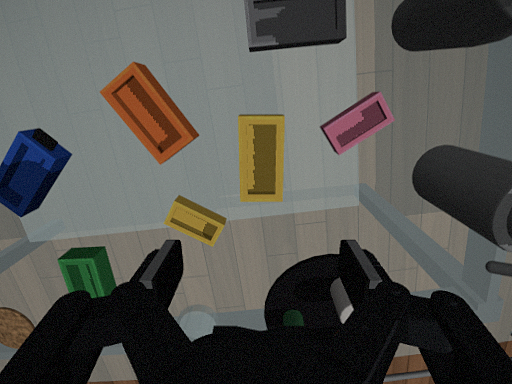

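The wrist view puts the yellow tray at px (261,157), 110×56 mm as specified, with nothing near the jaws' paths. I'm descending part way and checking the tracking.

Emit:
arm_command:
  steps:
    - {"delta_pos": [0, 0, -30], "dr": [0, 0, 0]}
    - {"delta_pos": [0, 0, -45], "dr": [0, 0, 0]}
    - {"delta_pos": [0, 0, -45], "dr": [0, 0, 0]}
    - {"delta_pos": [0, 0, -30], "dr": [0, 0, 0]}
    - {"delta_pos": [0, 0, 0], "dr": [0, 0, 0]}

```text
time_s: 1.75
position: [0.5362, 0.3022, 0.0997]
tool_rot: [[0.121, 0.993, -0.008], [0.993, -0.121, -0.003], [-0.004, -0.008, -1.0]]
ft_force: [-0.3, 0.3, -0.2]
grip_width: 0.0856
```

```bash
python3 look.py y2 .034 yellow
```

```text
1.75 tcp [0.5362 0.3022 0.0997] toolx yaw 83.02 cam [0.458 0.312 0.221] F [-0.3  0.3 -0.2] w 0.0856375266049783
yellow [261. 203.] [222 137] [302 279] [538.1 302.3] 113.9 56.2 -7.2
yellow [186. 308.] [168 280] [207 336] [617.9 226.5] 54.5 27.6 -32.8
```

Emit:
arm_command:
  steps:
    - {"delta_pos": [-1, -1, -36], "dr": [0, 0, 0]}
    - {"delta_pos": [0, 0, -26], "dr": [0, 0, 0]}
    - {"delta_pos": [0, 0, -10], "dr": [0, 0, 0]}
    - {"delta_pos": [0, 0, 0], "dr": [0, 0, 0]}
    - {"delta_pos": [0, 0, 0], "dr": [0, 0, 0]}

```text
time_s: 2.3
position: [0.5391, 0.3021, 0.0335]
tool_rot: [[0.122, 0.993, 0.003], [0.993, -0.122, 0.001], [0.001, 0.003, -1.0]]
ft_force: [-0.6, -0.0, 0.4]
grip_width: 0.085
```

Emit:
arm_command:
  steps:
    - {"delta_pos": [0, 0, 0], "dr": [0, 0, 0]}
    - {"delta_pos": [0, 0, 0], "dr": [0, 0, 0]}
    - {"delta_pos": [0, 0, 0], "dr": [0, 0, 0]}
    - {"delta_pos": [0, 0, 0], "dr": [0, 0, 0]}
    - {"delta_pos": [0, 0, 0], "dr": [0, 0, 0]}
    - {"delta_pos": [0, 0, 0], "dr": [0, 0, 0]}
    - {"delta_pos": [0, 0, 0], "dr": [0, 0, 0]}
    - {"delta_pos": [0, 0, 0], "dr": [0, 0, 0]}
  grip: 0.4
  squeeze: 40

```text
time_s: 3.1
position: [0.5387, 0.3019, 0.0327]
tool_rot: [[0.122, 0.993, 0.002], [0.993, -0.122, 0.001], [0.001, 0.002, -1.0]]
ft_force: [-1.2, -0.5, 5.5]
grip_width: 0.0551
```

The grip holds at 55 mm. I'm lifting and carrying the tray toward blue, offset so the wrist camera can see blue past it.

Emit:
arm_command:
  steps:
    - {"delta_pos": [0, 0, 10], "dr": [0, 0, 0]}
    - {"delta_pos": [0, 0, 30], "dr": [0, 0, 0]}
    - {"delta_pos": [0, 0, 45], "dr": [0, 0, 0]}
    - {"delta_pos": [0, -15, 45], "dr": [0, 0, -2]}
    - {"delta_pos": [4, -40, 30], "dr": [0, 0, -5]}
    - {"delta_pos": [4, -46, 10], "dr": [0, 0, -5]}
    - {"delta_pos": [4, -46, 0], "dr": [0, 0, -5]}
    - {"delta_pos": [4, -46, 0], "dr": [0, 0, -5]}
    - {"delta_pos": [4, -46, 0], "dr": [0, 0, -5]}
    - {"delta_pos": [4, -46, 0], "dr": [0, 0, -5]}
    - {"delta_pos": [4, -46, 0], "dr": [0, 0, -5]}
    - {"delta_pos": [0, -36, 0], "dr": [0, 0, -4]}
    - {"delta_pos": [0, -10, 0], "dr": [0, 0, -1]}
    - {"delta_pos": [0, 0, 0], "dr": [0, 0, 0]}
    - {"delta_pos": [0, 0, 0], "dr": [0, 0, 0]}
    - {"delta_pos": [0, 0, 0], "dr": [0, 0, 0]}

```text
time_s: 4.7
position: [0.5661, -0.0737, 0.2015]
tool_rot: [[0.753, 0.658, 0.0], [0.658, -0.753, 0.0], [0.0, -0.0, -1.0]]
ft_force: [1.0, 0.8, -1.8]
grip_width: 0.0552
```

```bash
python3 look.py b1 .034 blue yellow
```

```text
4.7 tcp [ 0.5661 -0.0737  0.2015] toolx yaw 41.13 cam [ 0.514 -0.013  0.322] F [ 1.   0.8 -1.8] w 0.05523218790077535
blue [259.  96.] [230  48] [287 145] [513.5 -15.3] 93.9 55.8 -48.4
yellow [259. 244.] [198 146] [322 332] [ 629.6 -146.4] 254.7 135.7 -49.0
yellow [479.  15.] [442   0] [511  37] [617.1 184.6] 69.5 33.9 53.4
```

View pics/wb1.png

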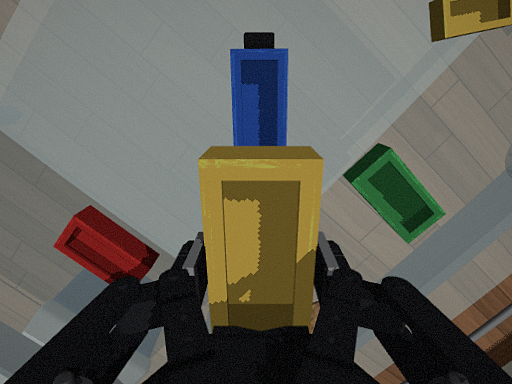

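The wrist view shows blue at px (259,96) with its black tab at (259,40), so the tab end faces up-image and "away from tab" is tool-ward, about (0.66,-0.75). The held yellow hides blue's far end, so I'll shift 35 mm further along for a full view.

Emit:
arm_command:
  steps:
    - {"delta_pos": [10, -12, 0], "dr": [0, 0, 0]}
    - {"delta_pos": [13, -14, 0], "dr": [0, 0, 0]}
    - {"delta_pos": [0, 0, 0], "dr": [0, 0, 0]}
    - {"delta_pos": [0, 0, 0], "dr": [0, 0, 0]}
    - {"delta_pos": [0, 0, 0], "dr": [0, 0, 0]}

```text
time_s: 5.25
position: [0.5887, -0.1002, 0.2012]
tool_rot: [[0.754, 0.657, -0.001], [0.657, -0.754, 0.0], [-0.0, -0.001, -1.0]]
ft_force: [0.2, 0.4, -1.6]
grip_width: 0.0552
```

```bash
python3 look.py b2 .034 blue
python3 - <<'E'
from h import *
c=env.get_calibration("wrist");s=env.observe();t=np.array(s["position"]);R_=np.array(s["tool_rot"])
im=cv2.imread("pics/wb2.png")
m=mask(im,"yellow");col=cv2.cvtColor(im,cv2.COLOR_BGR2HSV)[:,:,2]
print("bright profile",[(r,int(np.median(col[r,245:275]))) for r in range(140,182,2)])
for l in(-55,0):
  for w in(-28,28):
    for z in(-.0327,.0013):
      print(l,w,z,proj(c,t+R_[:,1]*l/1000+R_[:,0]*w/1000+[0,0,z]).round(1))
b=[b for b in blobs(im,"yellow",300)][0]
for r in(146,150,158,162,166,170,180,220): 
  x=b[b[:,1]==r][:,0]; print(r,x.min() if len(x) else 0,x.max() if len(x) else 0)
E
```

```text
5.25 tcp [ 0.5887 -0.1002  0.2012] toolx yaw 41.06 cam [ 0.536 -0.04   0.322] F [ 0.2  0.4 -1.6] w 0.0551757722732677
blue [259.  67.] [229   8] [289 127] [519.  -21.3] 109.6 56.0 -48.5
bright profile [(140, 141), (142, 142), (144, 145), (146, 113), (148, 108), (150, 108), (152, 109), (154, 110), (156, 108), (158, 102), (160, 164), (162, 162), (164, 161), (166, 161), (168, 161), (170, 161), (172, 160), (174, 160), (176, 161), (178, 162), (180, 140)]
-55 -28 -0.0327 [[210.2 144.1]]
-55 -28 0.0013 [[196.8 156.6]]
-55 28 -0.0327 [[309.9 144. ]]
-55 28 0.0013 [[323.  156.5]]
0 -28 -0.0327 [[215.4 232. ]]
0 -28 0.0013 [[205.  263.2]]
0 28 -0.0327 [[304.9 231.9]]
0 28 0.0013 [[315.1 263.1]]
146 220 293
150 207 313
158 199 321
162 198 322
166 199 322
170 199 322
180 200 321
220 203 318
```

Blue is confirmed at (519.0, -21.3) mm, yaw -48.5°, 109.6×56.0 mm. The yellow target centre is therefore (543.3, -48.8). Moving over it now.

Emit:
arm_command:
  steps:
    - {"delta_pos": [-15, 17, -5], "dr": [0, 0, 0.5]}
    - {"delta_pos": [-20, 23, -30], "dr": [0, 0, 0]}
    - {"delta_pos": [-10, 12, -45], "dr": [0, 0, 0]}
    - {"delta_pos": [0, 0, -30], "dr": [0, 0, 0]}
    - {"delta_pos": [0, 0, -14], "dr": [0, 0, 0]}
    - {"delta_pos": [0, 0, 0], "dr": [0, 0, 0]}
    - {"delta_pos": [0, 0, 0], "dr": [0, 0, 0]}
    - {"delta_pos": [0, 0, 0], "dr": [0, 0, 0]}
    - {"delta_pos": [0, 0, 0], "dr": [0, 0, 0]}

```text
time_s: 6.2
position: [0.5446, -0.0493, 0.0783]
tool_rot: [[0.749, 0.663, 0.002], [0.663, -0.749, -0.001], [0.001, 0.002, -1.0]]
ft_force: [0.4, -0.1, -1.7]
grip_width: 0.0551
```

Emit:
arm_command:
  steps:
    - {"delta_pos": [-1.5, 0.7, -4], "dr": [0, 0, 0]}
    - {"delta_pos": [0, 0, -3], "dr": [0, 0, 0]}
    - {"delta_pos": [0, 0, -2], "dr": [0, 0, 0]}
    - {"delta_pos": [0, 0, -1], "dr": [0, 0, 0]}
    - {"delta_pos": [0, 0, 0], "dr": [0, 0, 0]}
    - {"delta_pos": [0, 0, 0], "dr": [0, 0, 0]}

```text
time_s: 6.8
position: [0.5427, -0.0486, 0.0672]
tool_rot: [[0.749, 0.663, 0.0], [0.663, -0.749, -0.0], [0.0, 0.0, -1.0]]
ft_force: [-0.4, 0.4, -1.5]
grip_width: 0.055
```

Emit:
arm_command:
  steps:
    - {"delta_pos": [0, 0, -0.5], "dr": [0, 0, 0]}
    - {"delta_pos": [0, 0, -0.5], "dr": [0, 0, 0]}
    - {"delta_pos": [0, 0, 0], "dr": [0, 0, 0]}
    - {"delta_pos": [0, 0, 0], "dr": [0, 0, 0]}

```text
time_s: 7.2
position: [0.5427, -0.0486, 0.0667]
tool_rot: [[0.749, 0.663, 0.001], [0.663, -0.749, -0.0], [0.0, 0.001, -1.0]]
ft_force: [-2.3, 0.1, 5.5]
grip_width: 0.0553
```

Contact is at the expected height with 5.5 N. Releasing and rising.

Emit:
arm_command:
  steps:
    - {"delta_pos": [0, 0, 0], "dr": [0, 0, 0]}
    - {"delta_pos": [0, 0, 0], "dr": [0, 0, 0]}
    - {"delta_pos": [0, 0, 0], "dr": [0, 0, 0]}
    - {"delta_pos": [0, 0, 0], "dr": [0, 0, 0]}
    - {"delta_pos": [0, 0, 0], "dr": [0, 0, 0]}
    - {"delta_pos": [0, 0, 5], "dr": [0, 0, 0]}
    - {"delta_pos": [0, 0, 20], "dr": [0, 0, 0]}
    - {"delta_pos": [0, 0, 40], "dr": [0, 0, 0]}
    - {"delta_pos": [0, 0, 40], "dr": [0, 0, 0]}
    - {"delta_pos": [0, 0, 30], "dr": [0, 0, 0]}
    - {"delta_pos": [0, 0, 0], "dr": [0, 0, 0]}
    - {"delta_pos": [0, 0, 0], "dr": [0, 0, 0]}
  grip: 1

```text
time_s: 8.4
position: [0.5426, -0.0485, 0.2016]
tool_rot: [[0.749, 0.663, 0.001], [0.663, -0.749, -0.0], [0.0, 0.001, -1.0]]
ft_force: [0.3, -0.1, -1.2]
grip_width: 0.0856
```

```bash
python3 look.py p1 .068 yellow
python3 - <<'E'
from h import *
im=cv2.imread("pics/wp1.png");c=env.get_calibration("wrist")
for b in blobs(im,"blue",100):print("blue",*rect(plane(c,b,.034)))
E
```

```text
8.4 tcp [ 0.5426 -0.0485  0.2016] toolx yaw 41.49 cam [0.49  0.012 0.322] F [ 0.3 -0.1 -1.2] w 0.0855560972959482
yellow [260. 177.] [230 124] [290 234] [542.  -47.9] 111.8 55.7 -48.6
yellow [475.  47.] [438  21] [510  74] [600.5 168.2] 65.7 33.2 54.2
blue [493.9   6.2] 55.4 36.1 41.4
```

View pics/wp1.png

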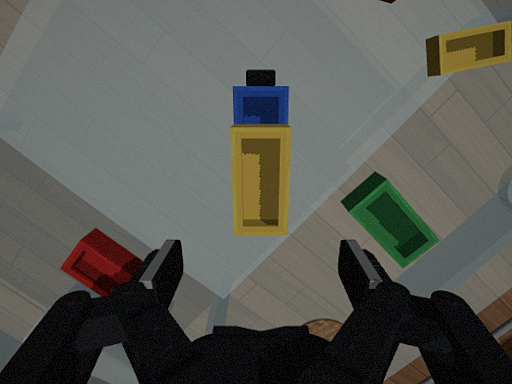

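Yellow sits at (542.6,-48.6), a 36.3 mm shift, aligned in yaw within 0.1°. Blue's end and tab at px (260,78) stay open, and blue is within 1 mm of where it was. Now to red.

Emit:
arm_command:
  steps:
    - {"delta_pos": [-4, -15, 10], "dr": [0, 0, 4]}
    - {"delta_pos": [-7, -30, 15], "dr": [0, 0, 6]}
    - {"delta_pos": [-9, -40, 15], "dr": [0, 0, 7]}
    - {"delta_pos": [-10, -42, 10], "dr": [0, 0, 7]}
    - {"delta_pos": [-10, -42, 0], "dr": [0, 0, 7]}
    - {"delta_pos": [-9, -35, 0], "dr": [0, 0, 7]}
    - {"delta_pos": [-6, -20, 0], "dr": [0, 0, 7]}
    - {"delta_pos": [0, -8, 0], "dr": [0, 0, 3.5]}
    - {"delta_pos": [0, 0, 0], "dr": [0, 0, 0]}
    - {"delta_pos": [0, 0, 0], "dr": [0, 0, 0]}
    - {"delta_pos": [0, 0, 0], "dr": [0, 0, 0]}

```text
time_s: 9.55
position: [0.4878, -0.2797, 0.2507]
tool_rot: [[0.001, 1.0, -0.001], [1.0, -0.001, 0.001], [0.001, -0.001, -1.0]]
ft_force: [-0.5, 0.1, 0.2]
grip_width: 0.0852
```

```bash
python3 look.py r1 .034 red
```

```text
9.55 tcp [ 0.4878 -0.2797  0.2507] toolx yaw 89.97 cam [ 0.408 -0.28   0.371] F [-0.5  0.1  0.2] w 0.08524019990216465
red [258. 162.] [235 119] [280 204] [ 487.1 -283.7] 110.0 55.8 0.1
```

View pics/wr1.png

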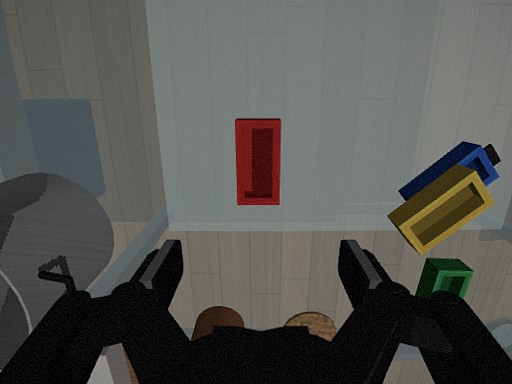

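Red is at px (258,162), 110.0×55.8 mm, with the stack intact at right. Descending on red.

Emit:
arm_command:
  steps:
    - {"delta_pos": [-0.7, -4, -20], "dr": [0, 0, 0]}
    - {"delta_pos": [0, 0, -45], "dr": [0, 0, 0]}
    - {"delta_pos": [0, 0, -48], "dr": [0, 0, 0]}
    - {"delta_pos": [0, 0, -45], "dr": [0, 0, 0]}
    - {"delta_pos": [0, 0, -35], "dr": [0, 0, 0]}
    - {"delta_pos": [0, 0, -18], "dr": [0, 0, 0]}
    - {"delta_pos": [0, 0, -7.5], "dr": [0, 0, 0]}
    - {"delta_pos": [0, 0, 0], "dr": [0, 0, 0]}
    - {"delta_pos": [0, 0, 0], "dr": [0, 0, 0]}
    - {"delta_pos": [0, 0, 0], "dr": [0, 0, 0]}

```text
time_s: 10.6
position: [0.4875, -0.2848, 0.034]
tool_rot: [[0.0, 1.0, 0.002], [1.0, -0.0, -0.002], [-0.002, 0.002, -1.0]]
ft_force: [-1.0, -0.0, -0.1]
grip_width: 0.0856
```

Emit:
arm_command:
  steps:
    - {"delta_pos": [0, 0, 0], "dr": [0, 0, 0]}
    - {"delta_pos": [0, 0, 0], "dr": [0, 0, 0]}
    - {"delta_pos": [0, 0, 0], "dr": [0, 0, 0]}
    - {"delta_pos": [0, 0, 0], "dr": [0, 0, 0]}
    - {"delta_pos": [0, 0, 0], "dr": [0, 0, 0]}
    - {"delta_pos": [0, 0, 0], "dr": [0, 0, 0]}
    - {"delta_pos": [0, 0, 0], "dr": [0, 0, 0]}
  grip: 0.4

```text
time_s: 11.3
position: [0.4871, -0.2846, 0.0334]
tool_rot: [[0.0, 1.0, 0.001], [1.0, -0.0, -0.001], [-0.001, 0.001, -1.0]]
ft_force: [-1.6, 0.5, 6.1]
grip_width: 0.0549
```

Emit:
arm_command:
  steps:
    - {"delta_pos": [0, 0, 10], "dr": [0, 0, 0]}
    - {"delta_pos": [0, 0, 35], "dr": [0, 0, 0]}
    - {"delta_pos": [0, 0, 45], "dr": [0, 0, 0]}
    - {"delta_pos": [0, 15, 45], "dr": [0, 0, -3]}
    - {"delta_pos": [4, 35, 30], "dr": [0, 0, -7]}
    - {"delta_pos": [5, 45, 5], "dr": [0, 0, -7]}
    - {"delta_pos": [6, 45, 0], "dr": [0, 0, -7]}
    - {"delta_pos": [6, 45, 0], "dr": [0, 0, -7]}
    - {"delta_pos": [5, 40, 0], "dr": [0, 0, -7]}
    - {"delta_pos": [3.5, 25, 0], "dr": [0, 0, -7]}
    - {"delta_pos": [2, 13, 0], "dr": [0, 0, -3.5]}
    - {"delta_pos": [0, 0, 0], "dr": [0, 0, 0]}
    - {"delta_pos": [0, 0, 0], "dr": [0, 0, 0]}
    - {"delta_pos": [0, 0, 0], "dr": [0, 0, 0]}

```text
time_s: 12.7
position: [0.5184, -0.0224, 0.2029]
tool_rot: [[0.749, 0.663, 0.0], [0.663, -0.749, -0.0], [-0.0, 0.0, -1.0]]
ft_force: [0.2, 0.4, -1.0]
grip_width: 0.0547
```

Emit:
arm_command:
  steps:
    - {"delta_pos": [0, 0, -25], "dr": [0, 0, 0]}
    - {"delta_pos": [0, 0, -35], "dr": [0, 0, 0]}
    - {"delta_pos": [0, 0, -22], "dr": [0, 0, 0]}
    - {"delta_pos": [0, 0, -9], "dr": [0, 0, 0]}
    - {"delta_pos": [0, 0, 0], "dr": [0, 0, 0]}
    - {"delta_pos": [0, 0, 0], "dr": [0, 0, 0]}
    - {"delta_pos": [0, 0, 0], "dr": [0, 0, 0]}

```text
time_s: 13.4
position: [0.5191, -0.0218, 0.113]
tool_rot: [[0.749, 0.663, 0.002], [0.663, -0.749, -0.001], [0.001, 0.002, -1.0]]
ft_force: [-0.8, -0.5, -1.2]
grip_width: 0.055
```

Emit:
arm_command:
  steps:
    - {"delta_pos": [-0.2, 0.4, -5], "dr": [0, 0, 0]}
    - {"delta_pos": [0, 0, -3], "dr": [0, 0, 0]}
    - {"delta_pos": [0, 0, -2], "dr": [0, 0, 0]}
    - {"delta_pos": [0, 0, 0], "dr": [0, 0, 0]}
    - {"delta_pos": [0, 0, 0], "dr": [0, 0, 0]}
    - {"delta_pos": [0, 0, 0], "dr": [0, 0, 0]}

```text
time_s: 14.0
position: [0.5183, -0.0212, 0.1017]
tool_rot: [[0.749, 0.663, -0.0], [0.663, -0.749, -0.0], [-0.0, -0.0, -1.0]]
ft_force: [0.3, 0.1, -0.2]
grip_width: 0.0551
```

Emit:
arm_command:
  steps:
    - {"delta_pos": [0, 0, -0.5], "dr": [0, 0, 0]}
    - {"delta_pos": [0, 0, -0.5], "dr": [0, 0, 0]}
    - {"delta_pos": [0, 0, 0], "dr": [0, 0, 0]}
    - {"delta_pos": [0, 0, 0], "dr": [0, 0, 0]}

```text
time_s: 14.4
position: [0.5183, -0.0211, 0.1014]
tool_rot: [[0.749, 0.663, 0.001], [0.663, -0.749, -0.0], [0.0, 0.001, -1.0]]
ft_force: [-2.6, 0.2, 6.8]
grip_width: 0.0554
```

Contact is at the expected height with 6.8 N. Releasing, rising, and backing off to look.

Emit:
arm_command:
  steps:
    - {"delta_pos": [0, 0, 0], "dr": [0, 0, 0]}
    - {"delta_pos": [0, 0, 0], "dr": [0, 0, 0]}
    - {"delta_pos": [0, 0, 0], "dr": [0, 0, 0]}
    - {"delta_pos": [0, 0, 0], "dr": [0, 0, 0]}
    - {"delta_pos": [0, 0, 0], "dr": [0, 0, 0]}
    - {"delta_pos": [0, 0, 5], "dr": [0, 0, 0]}
    - {"delta_pos": [0, 0, 20], "dr": [0, 0, 0]}
    - {"delta_pos": [0, 0, 40], "dr": [0, 0, 0]}
    - {"delta_pos": [0, 0, 40], "dr": [0, 0, 0]}
    - {"delta_pos": [0, 0, 40], "dr": [0, 0, 0]}
    - {"delta_pos": [0, 0, 0], "dr": [0, 0, 0]}
    - {"delta_pos": [0, 0, 0], "dr": [0, 0, 0]}
    - {"delta_pos": [0, 0, 0], "dr": [0, 0, 0]}
  grip: 1

```text
time_s: 15.7
position: [0.5177, -0.021, 0.2446]
tool_rot: [[0.749, 0.663, -0.002], [0.663, -0.749, 0.001], [-0.001, -0.002, -1.0]]
ft_force: [0.3, -0.1, -0.2]
grip_width: 0.0855
```

```bash
python3 look.py f1 .102 red
python3 - <<'E'
from h import *
im=cv2.imread("pics/wf1.png");c=env.get_calibration("wrist")
for b in blobs(im,"yellow",300):print("yellow",b.mean(0).round(),*rect(plane(c,b,.068)))
s=env.get_image("scene");t=env.get_image("side")
f=lambda x:cv2.resize(x,(400,300),interpolation=cv2.INTER_CUBIC)
cv2.imwrite("pics/end.png",np.vstack([np.hstack([f(s[150:285,160:340]),f(t[110:215,170:310])]),np.hstack([f(im),f(t)])]))
for n,i in(("scene",s),("side",t)):
    c=env.get_calibration(n)
    for b in blobs(i,"green"):print(n,"green",*rect(plane(c,b,.02)))
E
```

```text
15.7 tcp [ 0.5177 -0.021   0.2446] toolx yaw 41.49 cam [0.465 0.039 0.365] F [ 0.3 -0.1 -0.2] w 0.08551998180744683
red [261. 178.] [232 125] [290 231] [518.2 -21. ] 111.2 55.7 -48.5
yellow [444.  86.] [599.5 175.3] 67.0 34.6 54.1
yellow [260. 239.] [573.1 -83.6] 55.2 17.9 41.5
scene green [699.4  13.8] 116.4 63.3 -3.0
side green [703.2  14.6] 113.5 88.8 -2.2
```

View pics/end.png

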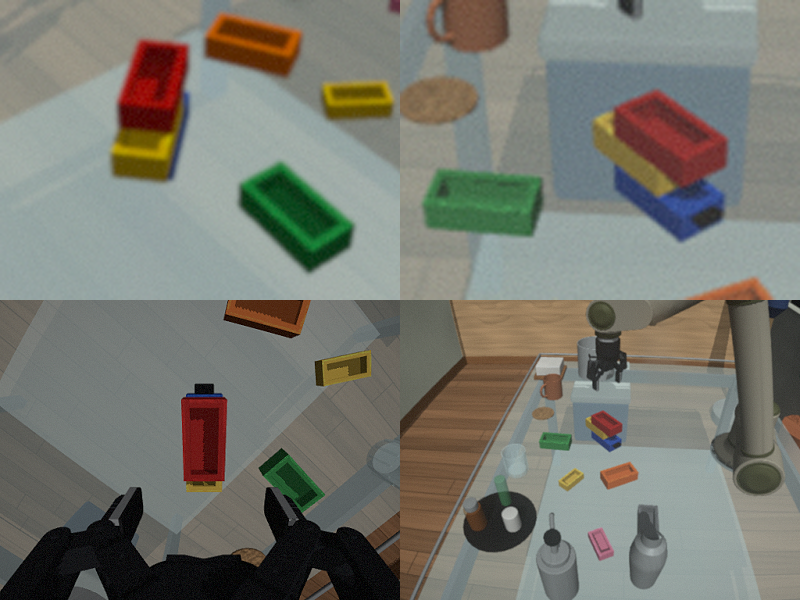

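The picture shows the zigzag standing: blue, yellow shifted away from the tab, red above blue. The tab is open at side-crop (710,215), and green is in its place. Nothing touches the stack, so I'm handing in.

```bash
python3 -c "
from rig import env
print(env.close_job())"
```

```text
the job is handed in; nothing more can be done
None
```

The zigzag stack is built and handed in after about 16 s of robot time. The larger yellow tray sits on the blue tray's lip, shifted away from the tab. The red tray sits on the yellow one, straight above blue. Both were lowered until they made contact (5.5 N and 6.8 N) and only then released.

My last measurements, against what was asked:

| Check | Measured | Wanted |
|---|---|---|
| Yellow shift along blue | 36.3 mm, 0.1° off in yaw | 36.7 mm |
| Red over blue | within about 1 mm, yaw -48.5° like blue's | straight above |
| Yellow after red was placed | within about 0.5 mm of where it was set | unmoved |
| Blue | within about 1 mm after yellow was placed; mostly hidden under red at the end, so not measured again | unmoved |
| Green | within about 1.5 mm in both outside views, 0.5–1.4° yaw change (rough views, never approached) | unmoved |

- **Disagreement:** While I carried yellow, its end appeared 1–2 mm off the pose expected from the grasp. I allowed for about 0.7 mm of that, and the check after placing showed it in the right spot.
- **Failed checks:** No check failed.

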